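# Turn the sawn-up bench pin end for end

### The arm

A 7-joint arm with a two-finger parallel gripper is mounted at the origin on a cart in front of the work surface, level with it; the furniture and walls round the work are solid. World frame = base frame: x ahead of the robot, y to its left, z up, the work surface at z = 0. Lengths are in m, angles in rad, forces in N, time in s.
With the tool pointing down it reaches from about 0.375 to 0.925 m from the base axis. Payload 3.1 kg.
Tool frame: the origin (TCP) lies between the finger pads; the fingertips stand 14 mm ahead of it and the grasp point (between the pads) lies 5 mm behind it (tip_reach is the distance from the TCP to the fingertips, in m); z points along the fingers, y is the direction in which the jaws open and shut (so a half turn about z gives the same grasp; the last joint's range is limited). The gripper opens to 85 mm and grips with 20 to 120 N. Pads are 22 mm wide; open, the fingers measure 114 mm over their backs; the gripper's body (76 mm by 85 mm) begins 54 mm behind the grasp point. The pads swing forward as they close: fully open they stand 13 mm farther back than shut.
Start: joints at [-1.388, 0.383, 0.044, 1.598, -0.018, 1.161, -0.05], TCP at [0.18, 0.625, 0.245] pointing down, gripper open.
Joint ranges: [-2.61, 2.61], [-0.41, 2.15], [-1.48, 1.57], [0, 2.5], [-1.57, 4.71], [0.05, 1.97], [-2.85, 2.85]. Speed limits (rad/s): [2.79, 2.79, 3.14, 3.14, 3.14, 3.14, 3.14].

### API

Orientations are given as a 3x3 rotation matrix whose columns are the frame's x, y, z axes.
In Python, from workcell import read_state, grab_frame, finish_job, tip_reach gives the robot as it stands.
- The arm moves only by the shell command python3 -m handwheel 'ROWS' [FORCE]. ROWS is text: rows parted by semicolons, each of 7 numbers parted by spaces: the closure, from 0 (fully open) to 1 (shut), then the shift along the tool's x, y, z in m, then the turn, a rotation vector about the tool's x, y, z in degrees. In form: fingers x y z wx wy wz; .... A call has 1 to 5 rows; each row shifts and turns the pose as measured when the row begins, along the tool's axes as they then stand; what a row does not reach is not made up. A row lasts 1/8 s, in which the tool goes at most 62.5 mm and 10.7 degrees, less where a joint would pass 70% of its speed; a pose out of reach is approached as far as the arm can. A call with a gripper value outside its range is refused whole. The fingers move at their own pace and stop on an object; FORCE is the grip in N (left out, the last holds). Time passes only in rows, so rows that do not move let the fingers close. It gives the time, the measured TCP pose, the force and the opening at its end, in the units of the state.
- read_state(): the state, without advancing time (a new reading comes with each control period).
- grab_frame(name): name is "scene" or "top" or "wrist"; returns a dict with "img" (420x560x3 uint8, red, green, blue), "mtx" (3x3 intrinsics, pixels), "R" (3x3) and "t" (3): a world point X has camera coordinates R X + t. Camera axes: x right, y down, z forward; pixel columns grow to the right and rows downward; lengths in m; the calibration is good to about 2 mm. The wrist camera is an equidistant fisheye: a pixel r from the principal point sees the ray r / f radians off the axis. A picture is of the moment at which its call begins. There is no depth.
- finish_job(): hands the job in, once; it reports no verdict.
The state is a dict: "time_s": time; "joints": joint angles; "qvel": joint speeds; "effort": joint torques, N m; "ee_pos": TCP position; "orientation": TCP orientation; "ft_force": force on the tool from outside, world axes, zero at the start; "wrist_torque": the same for the moment, N m; "finger_gap": finger opening in m.
Only numpy, scipy, OpenCV 4.12 (cv2) and the standard library are available. Lean on these libraries where they do the work, as an engineer would, in place of code of your own. Each camera call takes 0.05 s, during which the arm holds its last target. There are 200 camera calls.

### The job

The bench pin in the fretsaw stand is sawn to pieces at its outer end. Swing the lever open, draw the pin out and put it back the other way round, fully home against the back stop with its clean mouth facing out, then swing the lever back until it clamps the pin tight. Leave the letters and the red clamp lying where they are.

Things in the scene. Friction and masses are not known exactly. Their poses are not given: they have to be found in the camera images.
- stand: Grey pedestal with aluminium head, screwed to the worktop. Origin on the worktop under the head; x points to the back (away from the channel's open mouth), y left, z up. In this frame, mm: flat bed for the pin at z = 105 from x = -26 (mouth) to 46; a tongue 24 wide carries on under the pin to x = -82. Left of the pin a fence, 19 high, from x = -26 to 46, inner face at y = 28, bevelled at the mouth.
- stop_face (a point): Middle of the back stop's face, at x = 30, y = 0, z = 113 mm of the stand; the pin's inner end rests against it.
- lip_edge (a point): Front edge of the lip that reaches forward from the stop over the pin: x = 9, y = 0, z = 125 mm of the stand. The lip runs from x = 9 to 46 and from y = -25 to 45 mm, its underside at z = 125 (bevelled up to 128 at the front edge), 4 mm above the pin's top face; its top is at z = 137.
- pin: Loose beech board 170 long (x), 56 wide (y), 16 thick (z), 0.1 kg, a V mouth some 50 deep in each end. Origin: centre of its underside; x points to the clean pale mouth, the -x end is dark and ragged with blue paint. It starts clamped, dark end out, origin at x = -55, y = 0, z = 105 mm of the stand, x axes alike. Home and turned: same place, x axis reversed. It must slide 22 mm outward to clear the lip before lifting.
- pin_fresh (a point): Middle of the clean end of the pin (x = +85 mm, y = 0, z = 8 mm of the pin). When the job is done it is at x = -140 mm of the stand's frame.
- pin_worn (a point): Middle of the dark sawn-up end of the pin (x = -85 mm, y = 0, z = 8 mm of the pin). When the job is done it is at x = 30 mm of the stand's frame, at the stop.
- cam_lever (a joint): Angle of the clamp lever, rad: 0 fully open, grows clockwise seen from above, limit 2.0. It points 35 degrees right of the stand's +x at 0 and 115 degrees right at 1.4, where the eccentric just meets the pin at the fence; beyond that it squeezes, 5 mm a radian. Below 0.6 the pin has over 3 mm side play. Stays where left; about 1.5 N at the knob turns it free, 4 to 12 N tighten it.
- lever_knob (a point): Middle of the red upright knob on the lever's end, 80 mm from the pivot, at z = 150 mm. The knob is round, 24 mm across and 37 high (z = 131 to 168 mm over the worktop); the lever's flat bar, 16 wide, has its top at z = 131 mm.
- cam: Brass eccentric disc under the lever, 40 mm across, at the height of the pin, to the right of it; it turns with the lever and presses the pin's edge against the fence. Origin on the upright pivot, at x = 0, y = -49, z = 105 mm of the stand.
- letter_a: Loose MDF letter L, blue edges, 61 x 63 x 16 mm, lying on the worktop; leave it. Origin: centre of its underside.
- letter_b: Loose MDF letter L, blue edges, 48 x 72 x 16 mm, lying on the worktop; leave it. Origin: centre of its underside.
- letter_c: Loose MDF bar letter I, blue edges, 21 x 66 x 16 mm, lying on the worktop; leave it. Origin: centre of its underside.
- red_clamp: Spring clamp with red handles, 52 x 107 x 20 mm, lying on the worktop; leave it. Origin: centre of its underside.

How it is judged:
By the outcome, as a careful person would: the job done as asked, in the order asked, and still so for the second after the job is handed in, with the robot touching nothing.
It also fails if it takes over 72 s, if anything falls off the work surface, if the arm or the gripper's body presses on something with over 40 N, if the wrist force passes 120 N, or if a joint passes its speed limit or range.

## Working session

There is one attempt and no reset: what is moved stays moved. The work goes in short steps, Python scripts to look and compute and a shell command to move; the robot and the scene stay as the last step left them, time stands still between calls to the robot, and variables do not carry over. Pictures are saved under pics/ and viewed, about 8 in all and at most 12, crops included, and the job is handed in when it is done.

```bash
mkdir -p pics; ls
python3 - <<'E'
from workcell import *
import cv2,numpy as np
s=read_state();print(s['time_s'],s['ee_pos'],s['orientation'],s['finger_gap'],tip_reach)
a=[grab_frame(n) for n in("scene","top")]
for n,f in zip(("scene","top"),a):
    cv2.imwrite(f"pics/{n}0.png",f["img"][:,:,::-1]);print(n,f["mtx"],f["R"],f["t"])
E
```

```text
pics
0.0 [0.17987654 0.6236665  0.24386906] [[-9.60851675e-01  2.77062527e-01 -6.44608787e-04]
 [ 2.77063260e-01  9.60848213e-01 -2.58095119e-03]
 [-9.57136589e-05 -2.65850869e-03 -9.99996462e-01]] 0.08568437377466308 0.014
scene [[484.39478222   0.         275.91318864]
 [  0.         484.39478222 217.14792703]
 [  0.           0.           1.        ]] [[ 0.85295205 -0.52173271 -0.01636394]
 [-0.40132864 -0.63541947 -0.65967979]
 [ 0.33377856  0.56924255 -0.75136861]] [-0.24488974  0.49139194  0.77202846]
top [[432.83899221   0.         280.98832437]
 [  0.         432.83899221 209.83220206]
 [  0.           0.           1.        ]] [[-0.01946817 -0.99970299 -0.01466028]
 [-0.99062859  0.02126996 -0.13491695]
 [ 0.1351887   0.01189631 -0.99074845]] [0.3385799  0.48080653 1.17969208]
```

View pics/scene0.png

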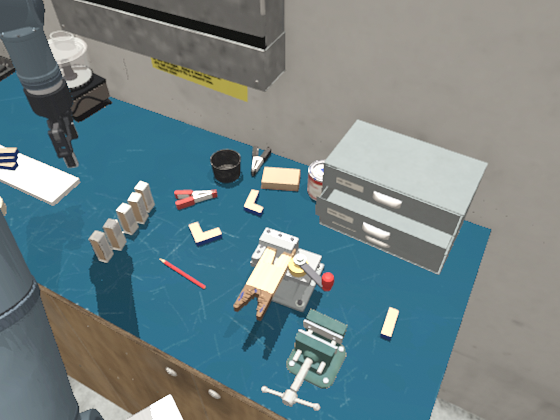

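View pics/top0.png

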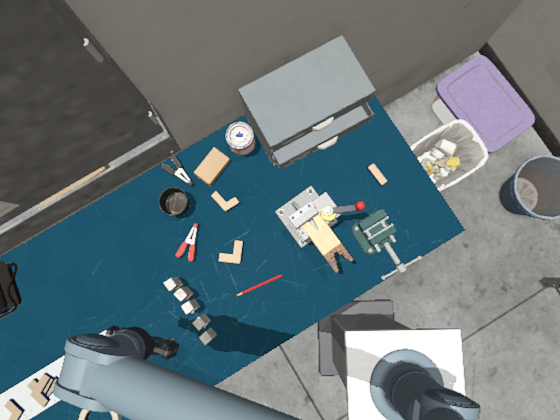

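The top view shows the pin's dark end at about (342,265), the pale body at (315,230), the lip plate at (300,205), the knob at (360,206) and the vise at (378,233). In the scene view the knob is at (328,281). Next I'll enlarge both views.

Run:
```python
import cv2,numpy as np
a=cv2.imread("pics/top0.png")[170:290,260:420];b=cv2.imread("pics/scene0.png")[215:335,220:380]
z=lambda i:cv2.resize(i,None,fx=5,fy=5,interpolation=cv2.INTER_CUBIC)[:600]
cv2.imwrite("pics/topc.png",z(a));cv2.imwrite("pics/scenec.png",z(b))
```

```text
(no output)
```

View pics/topc.png

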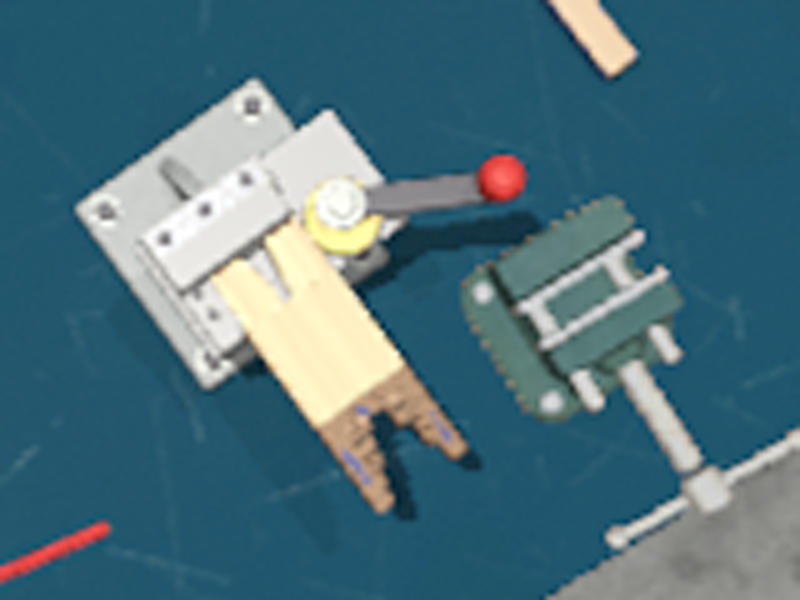

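View pics/scenec.png

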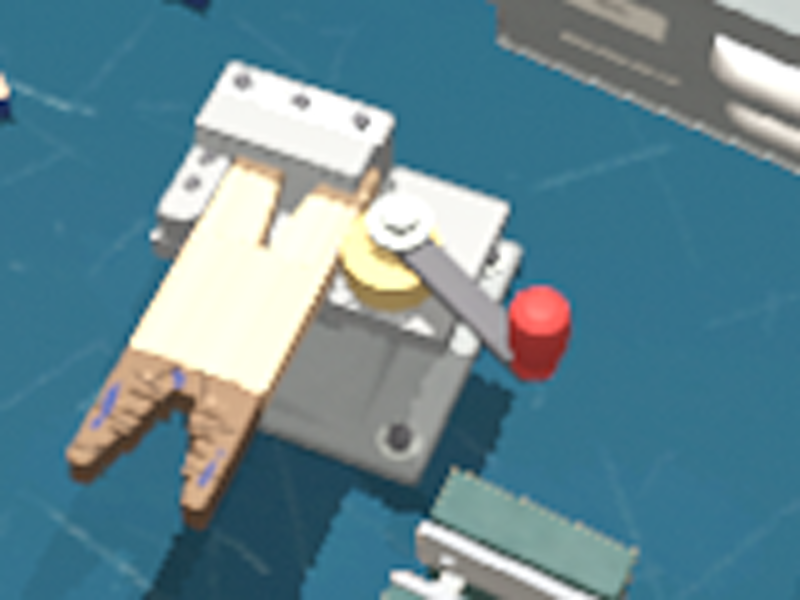

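```bash
cat > h.py <<'E'
import numpy as np,cv2
from workcell import *
def ray(f,u,v,z):
    m,R,t=map(np.array,(f["mtx"],f["R"],f["t"]));c=-R.T@t
    d=R.T@np.linalg.solve(m,[u,v,1.]);return c+d*(z-c[2])/d[2]
def fit(S,W):
    S=np.array(S,float);W=np.array(W)[:,:2];a=S[:,0]+1j*S[:,1];b=W[:,0]+1j*W[:,1]
    a0,b0=a.mean(),b.mean();k=np.vdot(a-a0,b-b0);q=k/abs(k);o=b0-q*a0
    return o,np.angle(q),abs(k)/np.vdot(a-a0,a-a0).real,abs(q*a+o-b)*1000
E
python3 - <<'E'
from h import *
P={"top":[((182,290),9,45,137),((290,208),9,-25,137),((252,160),46,-25,137),((142,238),46,45,137)],
"scene":[((235,62),46,45,137),((393,118),46,-25,137),((375,163),9,-25,137),((197,122),9,45,137)]}
off={"top":(260,170),"scene":(220,215)};F={n:grab_frame(n) for n in off}
px=lambda n,p:((p[0]+.5)/5-.5+off[n][0],(p[1]+.5)/5-.5+off[n][1])
A=[];B=[]
for n in P:
    S=[(x/1e3,y/1e3) for _,x,y,z in P[n]];W=[ray(F[n],*px(n,p),z/1e3) for p,x,y,z in P[n]]
    A+=S;B+=W;print(n,fit(S,W))
o,th,s,r=fit(A,B);print("both",o,np.degrees(th),s,r)
c=np.exp(1j*th)
for n,l in {"top":[("knobtop",(502,178),168),("pinL",(215,282),121),("pinL2",(318,425),121),("pinR",(408,362),121),("tipL",(382,512),121),("tipR",(465,458),121)],"scene":[("knobtop",(540,303),168),("pinL",(132,347),121),("pinR",(265,396),121),("tipL",(72,455),121),("tipR",(192,515),121)]}.items():
    for k,p,z in l:
        w=ray(F[n],*px(n,p),z/1e3);q=(w[0]+1j*w[1]-o)/c*1e3;print(n,k,w.round(4),np.round(q,1))
E
```

```text
top (np.complex128(0.44415292445755933+0.2473895126822627j), np.float64(0.6179983066029837), np.float64(0.9698471390859645), array([1.86330717, 2.60986945, 2.92435692, 1.54456533]))
scene (np.complex128(0.44873631390774493+0.24752209547589465j), np.float64(0.6486477056271451), np.float64(0.9842273877542237), array([1.31742414, 6.30530464, 6.87502044, 2.68758551]))
both (0.4464454560907888+0.2474511141021506j) 36.29319742184599 0.9769225450294055 [0.96728619 1.05739531 5.27417205 2.81487221 0.56595589 4.24541093
 9.37588027 2.5065151 ]
top knobtop [0.4769 0.1299 0.168 ] (-45-112.8j)
top pinL [0.4324 0.2725 0.121 ] (3.5+28.5j)
top pinL2 [0.3577 0.2216 0.121 ] (-86.9+31.7j)
top pinR [0.389  0.1743 0.121 ] (-89.6-25j)
top tipL [0.3128 0.1904 0.121 ] (-141.4+33.1j)
top tipR [0.3394 0.147  0.121 ] (-145.8-17.6j)
scene knobtop [0.4799 0.1299 0.168 ] (-42.7-114.5j)
scene pinL [0.3574 0.2208 0.121 ] (-87.5+31.2j)
scene pinR [0.3892 0.1751 0.121 ] (-89-24.5j)
scene tipL [0.3155 0.1912 0.121 ] (-138.8+32.1j)
scene tipR [0.3407 0.146  0.121 ] (-145.3-19.2j)
```

```bash
cat > go.py <<'E'
# python3 go.py x y z heading(jaw axis, deg) [n]: rows to reach target from present pose, straight
import sys;from h import *;from scipy.spatial.transform import Rotation as Ro
x,y,z,hd=map(float,sys.argv[1:5]);s=read_state();p=np.array(s["ee_pos"]);R=np.array(s["orientation"])
h=np.radians(hd);T=np.array([[-np.sin(h),np.cos(h),0],[np.cos(h),np.sin(h),0],[0,0,-1]]).T
D=np.array([x,y,z])-p;w=Ro.from_matrix(R.T@T).as_rotvec(degrees=True)
n=int(sys.argv[5]) if len(sys.argv)>5 else int(max(np.ceil(np.linalg.norm(D)/.05),np.ceil(np.linalg.norm(w)/9),1))
print("t",round(s["time_s"],2),"p",p.round(4),"hd",round(np.degrees(np.arctan2(R[1,1],R[0,1])),2),"D",(D*1e3).round(1),"w",w.round(2),"F",np.round(s["ft_force"],1),"gap",round(s["finger_gap"],4),"q7",np.round(s["joints"],2))
for i in range(n):
    d=(R@Ro.from_rotvec(w*i/n,degrees=True).as_matrix()).T@D/n
    print("C",*d.round(4),*(w/n).round(2),end=";" if (i+1)%5 else "\n")
E
python3 go.py .479 .129 .23 4
```

```text
t 0.2 p [0.18   0.624  0.2444] hd 73.91 D [ 299.  -495.   -14.4] w [-8.000e-02  6.000e-02  6.991e+01] F [ 0.4 -0.5 -0.3] gap 0.0857 q7 [-1.39  0.38  0.04  1.6  -0.02  1.16 -0.05]
C -0.0354 -0.0327 0.0013 -0.01 0.0 5.83;C -0.0385 -0.029 0.0012 -0.01 0.0 5.83;C -0.0413 -0.0249 0.0012 -0.01 0.0 5.83;C -0.0436 -0.0206 0.0012 -0.01 0.0 5.83;C -0.0454 -0.0161 0.0012 -0.01 0.0 5.83
C -0.0468 -0.0114 0.0012 -0.01 0.0 5.83;C -0.0477 -0.0066 0.0012 -0.01 0.0 5.83;C -0.0482 -0.0017 0.0012 -0.01 0.0 5.83;C -0.0481 0.0032 0.0012 -0.01 0.0 5.83;C -0.0475 0.0081 0.0012 -0.01 0.0 5.83
C -0.0464 0.0129 0.0012 -0.01 0.0 5.83;C -0.0449 0.0175 0.0012 -0.01 0.0 5.83;
```

```bash
python3 -m handwheel '0 -0.035 -0.033 0 0 0 5.8;0 -0.038 -0.029 0 0 0 5.8;0 -0.041 -0.025 0 0 0 5.8;0 -0.044 -0.021 0 0 0 5.8;0 -0.045 -0.016 0 0 0 5.8' && python3 -m handwheel '0 -0.047 -0.011 0 0 0 5.8;0 -0.048 -0.007 0 0 0 5.8;0 -0.048 -0.002 0 0 0 5.8;0 -0.048 0.003 0 0 0 5.8;0 -0.047 0.008 0 0 0 5.8' ; python3 go.py .479 .129 .23 4
```

```text
time_s: 0.82
ee_pos: [0.3014, 0.4151, 0.2426]
orientation: [[-0.702, 0.712, -0.003], [0.712, 0.702, -0.001], [0.001, -0.003, -1.0]]
ft_force: [-0.1, 0.0, -0.0]
finger_gap: 0.0852
time_s: 1.45
ee_pos: [0.4262, 0.1999, 0.2425]
orientation: [[-0.252, 0.968, -0.002], [0.968, 0.252, 0.001], [0.001, -0.002, -1.0]]
ft_force: [-0.1, 0.5, -0.1]
finger_gap: 0.0857
t 1.45 p [0.4262 0.1999 0.2425] hd 14.6 D [ 52.8 -70.9 -12.5] w [-0.1  -0.08 10.6 ] F [-0.1  0.5 -0.1] gap 0.0857 q7 [-0.96  0.03  0.45  2.03 -0.02  1.08 -0.25]
C -0.041 0.0166 0.0062 -0.05 -0.04 5.3;C -0.0392 0.0203 0.0062 -0.05 -0.04 5.3;
```

```bash
python3 -m handwheel '0 -0.041 0.017 0.006 0 0 5.3;0 -0.039 0.02 0.006 0 0 5.3;0.5 0 0 0 0 0 0' ; python3 go.py .479 .129 .23 4
python3 - <<'E'
from h import *
f=grab_frame("wrist");cv2.imwrite("pics/w1.png",cv2.resize(f["img"],None,fx=1.4,fy=1.4)[:,:,::-1]);print(f["mtx"],f["R"],f["t"])
E
```

```text
time_s: 1.82
ee_pos: [0.4818, 0.1219, 0.2306]
orientation: [[-0.054, 0.999, 0.0], [0.999, 0.054, 0.001], [0.001, 0.0, -1.0]]
ft_force: [-0.5, 1.3, 0.1]
finger_gap: 0.0698
t 1.82 p [0.4818 0.1219 0.2306] hd 3.12 D [-2.8  7.1 -0.6] w [ 0.01 -0.07 -0.88] F [-0.5  1.3  0.1] gap 0.0698 q7 [-0.85  0.11  0.56  2.   -0.07  1.05 -0.21]
C 0.0073 -0.0024 0.0006 0.01 -0.07 -0.88;[[325.1922621    0.         271.83432076]
 [  0.         325.1922621  211.03677977]
 [  0.           0.           1.        ]] [[ 9.98516107e-01  5.44537361e-02  6.11552772e-04]
 [ 5.19451132e-02 -9.55766888e-01  2.89501918e-01]
 [ 1.63489630e-02 -2.89040561e-01 -9.57177238e-01]] [-0.48787593  0.05836425  0.39378013]
```

View pics/w1.png

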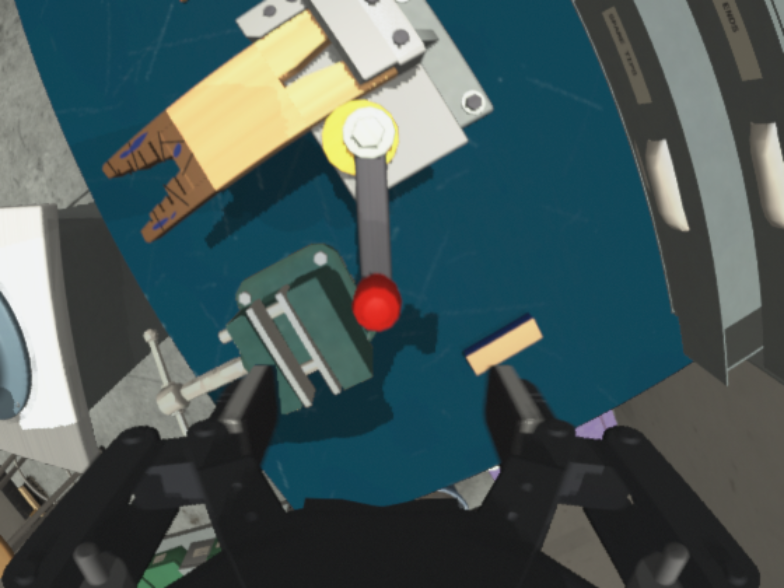

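The wrist view puts the knob at (377,303), the pivot nut at (368,130) and the pin's right corner at (215,192), with the vise partly beneath the knob. I'll refine the pose and estimate the vise height.

```bash
cat >> h.py <<'E'
def wray(f,u,v,z=None):
    m,R,t=map(np.array,(f["mtx"],f["R"],f["t"]));c=-R.T@t
    a=np.array([u-m[0,2],v-m[1,2]]);r=np.hypot(*a);q=r/m[0,0]
    d=R.T@np.r_[a/max(r,1e-9)*np.sin(q),np.cos(q)];return (c,d) if z is None else c+d*(z-c[2])/d[2]
E
python3 - <<'E'
from h import *
f=grab_frame("wrist");g=grab_frame("top")
im=f["img"].astype(int);m=((im[...,0]>120)&(im[...,1]<60)&(im[...,2]<60)).astype(np.uint8)
n,l,st,ce=cv2.connectedComponentsWithStats(m);i=1+st[1:,4].argmax();print("red",st[i],ce[i],"@168",wray(f,*ce[i],.165).round(4))
W={}
for k,p,z in [("nut",(369,131),.143),("pinL2",(167,107),.121),("pinR",(215,192),.121),("tipL",(104,172),.121),("tipR",(148,240),.121),("lipFR",(362,80),.137)]:
    W[k]=wray(f,p[0]/1.4,p[1]/1.4,z);print(k,W[k].round(4))
e=W["pinL2"]-W["tipL"];print(np.degrees(np.arctan2(e[1],e[0])));e=W["pinR"]-W["tipR"];print(np.degrees(np.arctan2(e[1],e[0])))
c,d=wray(f,372/1.4,378/1.4)
for z in (0,.03,.06,.09,.12,.14):
    X=wray(f,372/1.4,378/1.4,z);y=g["R"]@X+g["t"];y=g["mtx"]@y;u,v=y[:2]/y[2];print("vise",z,X.round(3),"topcrop",(u-260)*5,(v-170)*5)
E
```

```text
red [254 206  33  34 852] [269.98826291 222.8556338 ] @168 [0.4792 0.1317 0.165 ]
nut [0.4702 0.213  0.143 ]
pinL2 [0.3561 0.2284 0.121 ]
pinR [0.3871 0.18   0.121 ]
tipL [0.3131 0.1929 0.121 ]
tipR [0.3435 0.1521 0.121 ]
lipFR [0.4652 0.2386 0.137 ]
39.54651914529022
32.57423639567712
vise 0 [0.48  0.013 0.   ] topcrop 654.0733941399975 209.42179750587684
vise 0.03 [0.479 0.029 0.03 ] topcrop 639.2624871272292 203.50882752387392
vise 0.06 [0.479 0.044 0.06 ] topcrop 623.7126313766091 197.30084645974145
vise 0.09 [0.479 0.06  0.09 ] topcrop 607.3671103645106 190.77521133142596
vise 0.12 [0.479 0.075 0.12 ] topcrop 590.1632509544834 183.90690109368037
vise 0.14 [0.478 0.085 0.14 ] topcrop 578.1831743035036 179.1240857294173
```

```bash
python3 -m handwheel '0.55 0.0096 -0.0023 0 0 0 -3;0.55 0 0 0.04 0 0 0;0.55 0 0 0.039 0 0 0;0.55 0 0 0 0 0 0' ; python3 go.py .479 .1315 .151 6
```

```text
time_s: 2.48
ee_pos: [0.4745, 0.1473, 0.1514]
orientation: [[-0.139, 0.99, 0.0], [0.99, 0.139, 0.009], [0.009, 0.001, -1.0]]
ft_force: [1.2, -0.0, 0.3]
finger_gap: 0.0387
t 2.48 p [0.4745 0.1473 0.1514] hd 8.01 D [  4.5 -15.8  -0.4] w [ 0.07 -0.53  2.01] F [ 1.2 -0.   0.3] gap 0.0387 q7 [-0.85  0.22  0.52  2.07 -0.15  0.88 -0.1 ]
C -0.0163 0.0023 0.0002 0.07 -0.53 2.01;
```

```bash
python3 -m handwheel '0.55 -0.016 0.0023 0 0 -0.5 2;0.55 0 0 0 0 0 0' ; python3 go.py .479 .1315 .151 6
```

```text
time_s: 2.72
ee_pos: [0.4806, 0.1328, 0.1538]
orientation: [[-0.106, 0.994, 0.005], [0.994, 0.106, 0.002], [0.002, 0.005, -1.0]]
ft_force: [0.2, 0.8, -0.7]
finger_gap: 0.0383
t 2.73 p [0.4806 0.1328 0.1538] hd 6.11 D [-1.6 -1.3 -2.8] w [ 0.29 -0.1   0.11] F [ 0.2  0.8 -0.7] gap 0.0383 q7 [-0.83  0.22  0.54  2.06 -0.15  0.89 -0.11]
C -0.0012 -0.0017 0.0028 0.29 -0.1 0.11;
```

```bash
python3 -m handwheel '0.55 0.001 0.012 0.002 0 0 -8.5;0.55 0.001 0.012 0 0 0 -8.5;0.55 0.001 0.012 0 0 0 -8.5;0.55 0.001 0.012 0 0 0 -8.5;0.55 0 0 0 0 0 0'
python3 - <<'E'
from h import *
for a in (40,65,91): # tool heading -> target point on arc
    q=np.radians(a-90);print(a,.4705+.08*np.cos(q),.211+.08*np.sin(q))
E
python3 go.py .522 .150 .152 40
```

```text
time_s: 3.35
ee_pos: [0.5212, 0.1503, 0.1552]
orientation: [[-0.655, 0.755, -0.004], [0.755, 0.655, 0.003], [0.005, -0.001, -1.0]]
ft_force: [-0.3, 0.7, -0.2]
finger_gap: 0.0388
40 0.5219230087749231 0.14971644455048175
65 0.543004622962932 0.17719053906074403
91 0.5504878156125113 0.21239619251498268
t 3.35 p [0.5212 0.1503 0.1552] hd 40.95 D [ 0.8 -0.3 -3.2] w [-0.05 -0.28  0.95] F [-0.3  0.7 -0.2] gap 0.0388 q7 [-0.72  0.3   0.43  1.95 -0.16  0.92  0.5 ]
C -0.0008 0.0004 0.0032 -0.05 -0.28 0.95;
```

Right on the arc; continuing.

```bash
python3 -m handwheel '0.55 0.001 0.012 0.003 0 0 -8.5;0.55 0.001 0.012 0 0 0 -8.5;0.55 0.001 0.012 0 0 0 -8.5;0.55 0.001 0.012 0 0 0 -8.5;0.55 0 0 0 0 0 0' ; python3 -m handwheel '0.55 0.001 0.012 0 0 0 -8.5;0.55 0.001 0.012 0 0 0 -8.5;0.55 0 0 0 0 0 0';python3 go.py .5505 .212 .23 91
```

```text
time_s: 3.98
ee_pos: [0.5453, 0.1847, 0.1552]
orientation: [[-0.965, 0.262, -0.006], [0.262, 0.965, -0.001], [0.005, -0.003, -1.0]]
ft_force: [0.6, -0.3, 0.4]
finger_gap: 0.0383
time_s: 4.35
ee_pos: [0.5496, 0.205, 0.1573]
orientation: [[-1.0, -0.023, -0.002], [-0.023, 1.0, -0.003], [0.002, -0.003, -1.0]]
ft_force: [0.6, 0.2, -0.8]
finger_gap: 0.038
t 4.35 p [0.5496 0.205  0.1573] hd 91.32 D [ 0.9  7.  72.7] w [-0.15 -0.09  0.32] F [ 0.6  0.2 -0.8] gap 0.038 q7 [-0.64  0.36  0.25  1.84 -0.11  0.95  1.25]
C -0.0005 0.0034 -0.0364 -0.07 -0.05 0.16;C -0.0005 0.0034 -0.0364 -0.07 -0.05 0.16;
```

```bash
python3 -m handwheel '0.55 0 0 -0.04 0 0 0;0.5 0 0 -0.04 0 0 0;0 0 0 0 0 0 0';python3 go.py .398 .2185 .23 125
```

```text
time_s: 4.72
ee_pos: [0.5504, 0.2036, 0.2409]
orientation: [[-1.0, -0.005, 0.001], [-0.005, 1.0, -0.001], [-0.001, -0.001, -1.0]]
ft_force: [0.6, -0.5, -0.2]
finger_gap: 0.0594
t 4.72 p [0.5504 0.2036 0.2409] hd 90.31 D [-152.4   14.9  -10.9] w [-6.000e-02  3.000e-02 -3.469e+01] F [ 0.6 -0.5 -0.2] gap 0.0594 q7 [-0.65  0.27  0.27  1.77 -0.08  1.11  1.22]
C 0.0381 0.0039 0.0027 -0.02 0.01 -8.67;C 0.037 0.0096 0.0027 -0.02 0.01 -8.67;C 0.0352 0.0151 0.0027 -0.02 0.01 -8.67;C 0.0325 0.0202 0.0027 -0.02 0.01 -8.67;
```

```bash
python3 -m handwheel '0 0.038 0.004 0.002 0 0 -8.7;0 0.037 0.01 0.002 0 0 -8.7;0 0.035 0.015 0.002 0 0 -8.7;0 0.032 0.02 0.002 0 0 -8.7;0 0 0 0 0 0 0';python3 go.py .398 .2185 .23 125;  python3 - <<'E'
from h import *
f=grab_frame("wrist");cv2.imwrite("pics/w2.png",cv2.resize(f["img"],None,fx=1.4,fy=1.4)[:,:,::-1])
np.savez("w2.npz",**f)
E
```

```text
time_s: 5.35
ee_pos: [0.3937, 0.2158, 0.2301]
orientation: [[-0.82, -0.572, 0.0], [-0.572, 0.82, -0.001], [0.0, -0.001, -1.0]]
ft_force: [0.5, -0.3, 1.1]
finger_gap: 0.0853
t 5.35 p [0.3937 0.2158 0.2301] hd 124.91 D [ 4.3  2.7 -0.1] w [-0.04 -0.02 -0.09] F [ 0.5 -0.3  1.1] gap 0.0853 q7 [-0.73  0.01  0.14  2.08 -0.    1.05  1.59]
C -0.0051 -0.0003 0.0001 -0.04 -0.02 -0.09;
```

View pics/w2.png

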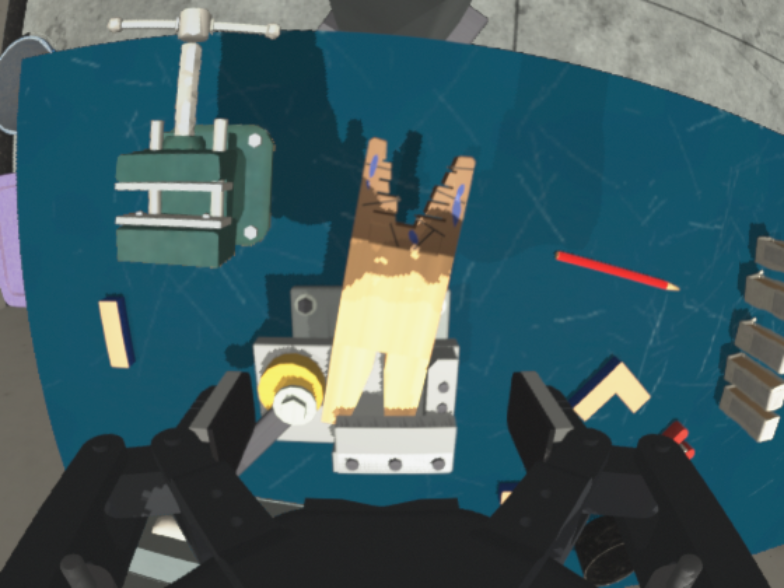

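The wrist view shows the pin has come loose and turned a little in the channel: its edges run (350,240)→(322,420) and (460,240)→(413,415). The lip's top front edge is at (333,455)–(455,449). The lever is open. Next I'll compute the pin and stand poses.

Run:
```python
from h import *
f=dict(np.load("w2.npz"))
W={}
for k,p,z in [("lipF-25",(333,455),.137),("lipF45",(455,449),.137),("lipB-25",(334,473),.137),("lipB45",(453,473),.137),("nut",(294,405),.143),("pinA1",(350,240),.121),("pinA2",(330,370),.121),("pinB1",(461,240),.121),("pinB2",(427,370),.121),("tipA",(377,138),.121),("tipB",(465,156),.121)]:
    W[k]=wray(f,p[0]/1.4,p[1]/1.4,z)[:2];print(k,W[k].round(4))
hd=lambda a,b:np.degrees(np.arctan2(*(W[b]-W[a])[::-1])).round(1)
print("lip y dir",hd("lipF-25","lipF45"),"pin edges",hd("pinA1","pinA2"),hd("pinB1","pinB2"),hd("tipA","pinA2"))
a=np.radians(35);u=np.array([np.cos(a),np.sin(a)]);n=np.array([-u[1],u[0]])
print("width",np.linalg.norm(W["pinA1"]-W["pinB1"]),"o from nut",W["nut"]+.049*n,"from lip",(W["lipF-25"]+W["lipF45"])/2-.009*u-.010*n)
o=np.array([.443,.25])
for k in W:print(k,((W[k]-o)@u*1e3).round(1),((W[k]-o)@n*1e3).round(1))
```

```text
lipF-25 [0.4872 0.2465]
lipF45 [0.4419 0.3045]
lipB-25 [0.499  0.2546]
lipB45 [0.4573 0.3156]
nut [0.4666 0.2085]
pinA1 [0.3764 0.1843]
pinA2 [0.4467 0.2171]
pinB1 [0.3422 0.2329]
pinB2 [0.4142 0.2636]
tipA [0.324  0.1653]
tipB [0.3048 0.2079]
lip y dir 128.0 pin edges 25.0 23.1 22.9
width 0.05939193492982475 o from nut [0.438511   0.24859404] from lip [0.46293715 0.26215315]
lipF-25 34.2 -28.2
lipF45 30.4 45.2
lipB-25 48.5 -28.4
lipB45 49.3 45.5
nut -4.5 -47.6
pinA1 -92.2 -15.6
pinA2 -15.8 -29.0
pinB1 -92.4 43.8
pinB2 -15.8 27.7
tipA -146.0 -1.1
tipB -137.4 44.8
```

```bash
python3 go.py .392 .221 .23 114 2
```

```text
t 5.4 p [0.3955 0.2156 0.2306] hd 124.79 D [-3.5  5.4 -0.6] w [-0.07  0.08 10.79] F [0.5 0.5 0.2] gap 0.0857 q7 [-0.73  0.01  0.14  2.08 -0.    1.05  1.59]
C -0.0001 0.0032 0.0003 -0.04 0.04 5.4;C 0.0002 0.0032 0.0003 -0.04 0.04 5.4;
```

```bash
python3 -m handwheel '0 0.005 0.006 0 0 0 5.5;0 -0.001 0 0 0 0 5.5;0.05 0 0 0 0 0 0'; python3 go.py .392 .221 .11 114 3
```

```text
time_s: 5.78
ee_pos: [0.3919, 0.2168, 0.2306]
orientation: [[-0.922, -0.386, 0.004], [-0.386, 0.922, 0.001], [-0.004, -0.001, -1.0]]
ft_force: [0.0, -0.7, 0.1]
finger_gap: 0.081
t 5.78 p [0.3919 0.2168 0.2306] hd 112.74 D [ 1.000e-01  4.200e+00 -1.206e+02] w [-0.06  0.24 -1.26] F [ 0.  -0.7  0.1] gap 0.081 q7 [-0.73  0.    0.13  2.09  0.    1.05  1.37]
C -0.0004 0.0013 0.0402 -0.02 0.08 -0.42;C -0.0005 0.0013 0.0402 -0.02 0.08 -0.42;C -0.0005 0.0013 0.0402 -0.02 0.08 -0.42;
```

```bash
python3 -m handwheel '0.05 -0.0005 0.0013 0.04 0 0 -0.4;0.05 -0.0005 0.0013 0.04 0 0 -0.4;0.05 -0.0005 0.0013 0.04 0 0 -0.4;0.05 0 0 0 0 0 0'; python3 go.py .392 .221 .11 114 1
```

```text
time_s: 6.28
ee_pos: [0.3983, 0.2213, 0.1093]
orientation: [[-0.916, -0.401, 0.011], [-0.401, 0.916, 0.004], [-0.011, -0.001, -1.0]]
ft_force: [-0.4, 0.9, 0.4]
finger_gap: 0.0809
t 6.28 p [0.3983 0.2213 0.1093] hd 113.66 D [-6.3 -0.3  0.7] w [-0.05  0.64 -0.34] F [-0.4  0.9  0.4] gap 0.0809 q7 [-0.72  0.2   0.13  2.18 -0.03  0.76  1.42]
C 0.0059 0.0022 -0.0008 -0.05 0.64 -0.34;
```

```bash
python3 -m handwheel '0.05 0.004 0.002 0 0 0.6 0;0.5 0 0 0 0 0 0;0.5 0 0 0 0 0 0;0.6 0 0 0 0 0 0;0.6 0 0 0 0 0 0' 35; python3 go.py .392 .221 .11 114 1
```

```text
time_s: 6.9
ee_pos: [0.3976, 0.2236, 0.1144]
orientation: [[-0.916, -0.4, 0.008], [-0.4, 0.916, 0.005], [-0.01, 0.001, -1.0]]
ft_force: [-0.6, -0.4, -2.9]
finger_gap: 0.0554
t 6.9 p [0.3976 0.2236 0.1144] hd 113.58 D [-5.6 -2.6 -4.4] w [ 0.08  0.56 -0.42] F [-0.6 -0.4 -2.9] gap 0.0554 q7 [-0.73  0.19  0.13  2.17 -0.04  0.77  1.41]
C 0.0062 -0.0001 0.0044 0.08 0.56 -0.42;
```

```bash
python3 -m handwheel '0.6 0.012 0 0.001 0 0.3 0;0.6 0.014 0 0 0 0 0;0.6 0.014 0 0 0 0 0;0.6 0 0 0 0 0 0'; python3 go.py .3615 .2078 .2 114 1
```

```text
time_s: 7.4
ee_pos: [0.3574, 0.2058, 0.1129]
orientation: [[-0.916, -0.4, 0.002], [-0.4, 0.917, 0.002], [-0.003, 0.001, -1.0]]
ft_force: [0.2, -0.4, -0.2]
finger_gap: 0.0551
t 7.4 p [0.3574 0.2058 0.1129] hd 113.58 D [ 4.1  2.  87.1] w [ 0.07  0.17 -0.42] F [ 0.2 -0.4 -0.2] gap 0.0551 q7 [-0.74  0.12  0.12  2.26 -0.02  0.76  1.38]
C -0.0048 0.0003 -0.087 0.07 0.17 -0.42;
```

```bash
python3 -m handwheel '0.6 0 0 -0.03 0 0 0;0.6 -0.003 0 -0.03 0 0 0;0.6 -0.003 0 -0.03 0 0 0;0.6 0 0 0 0 0 8;0.6 0 0 0 0 0 10' && python3 -m handwheel '0.6 0 0 0 0 0 10;0.6 0 0 0 0 0 10;0.6 0 0 0 0 0 10;0.6 0 0 0 0 0 10;0.6 0 0 0 0 0 10'; python3 go.py .365 .2 .2 -55 1
```

```text
time_s: 8.02
ee_pos: [0.3615, 0.2073, 0.2051]
orientation: [[-0.996, -0.088, 0.001], [-0.088, 0.996, 0.002], [-0.001, 0.002, -1.0]]
ft_force: [-0.5, -0.3, -1.9]
finger_gap: 0.055
time_s: 8.65
ee_pos: [0.3607, 0.2066, 0.2044]
orientation: [[-0.686, 0.727, 0.001], [0.727, 0.686, 0.001], [0.0, 0.002, -1.0]]
ft_force: [-0.0, -0.0, -1.7]
finger_gap: 0.0555
t 8.65 p [0.3607 0.2066 0.2044] hd 43.35 D [ 4.3 -6.6 -4.4] w [ 4.000e-02 -9.000e-02  9.835e+01] F [-0.  -0.  -1.7] gap 0.0555 q7 [-0.73 -0.03  0.11  2.18  0.    0.99  0.13]
C -0.0078 -0.0014 0.0044 0.04 -0.09 98.35;
```

```bash
python3 -m handwheel '0.6 0 0 0 0 0 10;0.6 0 0 0 0 0 10;0.6 0 0 0 0 0 10;0.6 0 0 0 0 0 10;0.6 0 0 0 0 0 10' && python3 -m handwheel '0.6 0 0 0 0 0 10;0.6 0 0 0 0 0 10;0.6 0 0 0 0 0 10;0.6 0 0 0 0 0 10;0.6 0 0 0 0 0 8'; python3 go.py .365 .2 .2 -55 1
python3 - <<'E'
from h import *
f=grab_frame("wrist");cv2.imwrite("pics/w3.png",cv2.resize(f["img"],None,fx=1.4,fy=1.4)[:,:,::-1])
np.savez("w3.npz",**f)
g=grab_frame("top");np.savez("t3.npz",**g)
E
```

```text
time_s: 9.28
ee_pos: [0.3595, 0.2057, 0.2032]
orientation: [[0.146, 0.989, -0.001], [0.989, -0.146, 0.0], [0.0, -0.001, -1.0]]
ft_force: [0.9, -0.4, -1.5]
finger_gap: 0.0551
time_s: 9.9
ee_pos: [0.3584, 0.2049, 0.2019]
orientation: [[0.848, 0.529, -0.002], [0.529, -0.848, -0.001], [-0.002, -0.0, -1.0]]
ft_force: [0.4, -0.2, -1.2]
finger_gap: 0.0552
t 9.9 p [0.3584 0.2049 0.2019] hd -58.03 D [ 6.6 -4.9 -1.9] w [-0.02  0.14 -3.03] F [ 0.4 -0.2 -1.2] gap 0.0552 q7 [-0.7  -0.03  0.08  2.18  0.    0.99 -1.63]
C 0.003 0.0076 0.0019 -0.02 0.14 -3.03;
```

View pics/w3.png

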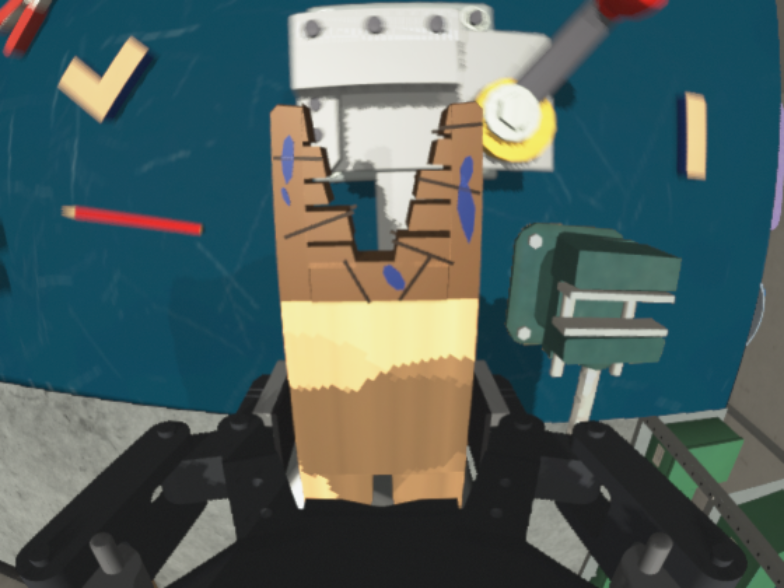

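The wrist view shows the pin held square, with the dark end toward the stand. Its corners are at (273,106) and (480,102), the nut is at (512,112) and the lip is at rows 12–88. I'll zoom in once for precise stand features.

Run:
```python
from h import *
f=np.load("w3.npz")["img"]
cv2.imwrite("pics/w3c.png",cv2.resize(f[0:140,190:390],None,fx=4,fy=4,interpolation=cv2.INTER_CUBIC)[:,:,::-1])
```

```text
(no output)
```

View pics/w3c.png

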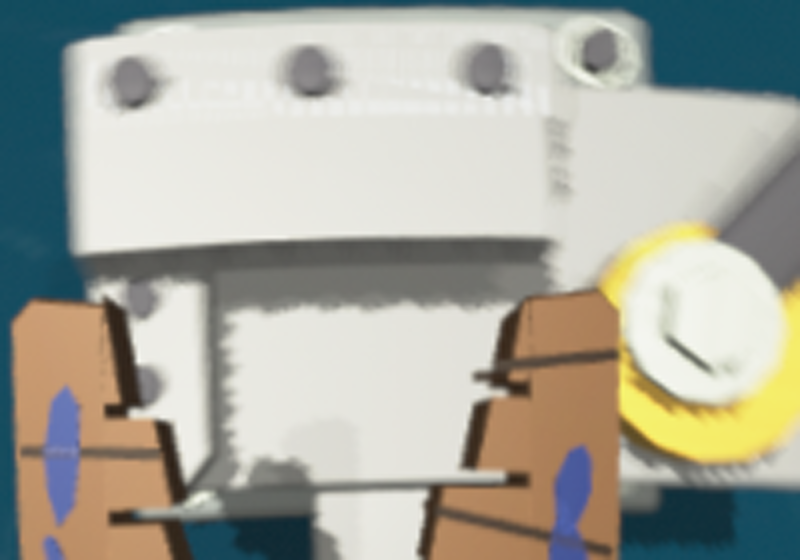

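Run:
```python
from h import *
f=dict(np.load("w3.npz"));s=read_state();p=np.array(s["ee_pos"])[:2];R=np.array(s["orientation"])[:2,:2]
W={}
for k,q,z in [("lipF45",(78,253),.128),("lipF-25",(550,240),.128),("lipB45",(68,45),.137),("fenA",(208,275),.124),("fenB",(212,455),.124),("nut",(703,325),.143),("tongue+12",(313,525),.105),
 ("pinL",(20,560),.21),("pinL2",(13,330),.21),("pinR",(620,560),.21),("pinR2",(618,305),.21),("endL",(65,300),.21),("endR",(565,293),.21)]:
    W[k]=wray(f,q[0]/4+190,q[1]/4,z)[:2];print(k,W[k].round(4),"tool xy",((R.T@(W[k]-p))*1e3).round(1))
for q,z,k in [((297,450),.21,"pinLfar"),((480,102),.21,"pinRnear"),((462,480),.21,"pinRfar"),((290,400),.21,'pinLmid')]:
    W[k]=wray(f,q[0]/1.4,q[1]/1.4,z)[:2];print(k,"tool xy",((R.T@(W[k]-p))*1e3).round(1))
S={"lipF45":(9,45),"lipF-25":(9,-25),"lipB45":(46,45),"nut":(0,-49)}
print(fit([np.array(S[k])/1e3 for k in S],[W[k] for k in S]))
d=W["fenA"]-W["fenB"];print("fence hd",np.degrees(np.arctan2(d[1],d[0])));d=W["lipF45"]-W["lipF-25"];print("lip hd-90",np.degrees(np.arctan2(d[1],d[0]))-90,np.linalg.norm(d))
```

```text
lipF45 [0.4294 0.2951] tool xy [108.2 -38.5]
lipF-25 [0.4696 0.2342] tool xy [109.7  34.5]
lipB45 [0.4565 0.3123] tool xy [140.3 -38.5]
fenA [0.4367 0.2762] tool xy [104.3 -18.6]
fenB [0.4123 0.2604] tool xy [ 75.3 -18.2]
nut [0.4686 0.2096] tool xy [95.7 54.7]
tongue+12 [0.4102 0.2406] tool xy [62.9 -2.6]
pinL [0.3984 0.2645] tool xy [ 65.7 -29.1]
pinL2 [0.4169 0.2763] tool xy [ 87.7 -29.2]
pinR [0.4284 0.2164] tool xy [65.4 27.5]
pinR2 [0.4486 0.2298] tool xy [89.6 27. ]
endL [0.4218 0.2734] tool xy [ 90.2 -24.2]
endR [0.4467 0.2346] tool xy [90.5 22. ]
pinLfar tool xy [-15.6 -28. ]
pinRnear tool xy [90.9 26.4]
pinRfar tool xy [-29.1  27.5]
pinLmid tool xy [  3.7 -28.5]
(np.complex128(0.4446938496451332+0.2507908769428398j), np.float64(0.5715304334874719), np.float64(0.9929080605637597), array([2.15924695, 3.79675298, 2.87008576, 2.64484798]))
fence hd 32.94787448348524
lip hd-90 33.43400440492411 0.07295428695231249
```

```bash
python3 go.py .3423 .1782 .2 -56.5 2
```

```text
t 10.0 p [0.3584 0.2048 0.2019] hd -57.74 D [-16.1 -26.6  -1.9] w [-0.02  0.14 -1.24] F [-0.2  0.3 -1.9] gap 0.0554 q7 [-0.7  -0.03  0.08  2.18  0.    0.99 -1.63]
C -0.0139 0.007 0.001 -0.01 0.07 -0.62;C -0.014 0.0068 0.001 -0.01 0.07 -0.62;
```

```bash
python3 -m handwheel '0.6 -0.014 0.007 0 0 0 -0.6;0.6 -0.014 0.007 0 0 0 -0.6;0.6 0 0 0.03 0 0 0;0.6 0 0 0.03 0 0 0;0.6 0 0 0 0 0 0';python3 go.py .3423 .1782 .118 -56.5 1
```

```text
time_s: 10.62
ee_pos: [0.3396, 0.1728, 0.1412]
orientation: [[0.831, 0.557, -0.002], [0.557, -0.831, -0.001], [-0.002, -0.0, -1.0]]
ft_force: [-0.3, -0.7, -0.5]
finger_gap: 0.0552
t 10.62 p [0.3396 0.1728 0.1412] hd -56.16 D [  2.7   5.4 -23.2] w [-0.02  0.13  0.34] F [-0.3 -0.7 -0.5] gap 0.0552 q7 [-0.68  0.01  0.1   2.3  -0.    0.83 -1.56]
C 0.0053 -0.003 0.0232 -0.02 0.13 0.34;
```

```bash
python3 -m handwheel '0.6 0.001 -0.003 0.012 0 0 0.3;0.6 0 0 0.009 0 0 0;0.6 0 0 0 0 0 0';python3 go.py .3423 .1782 .118 -56.5 1;  python3 - <<'E'
from h import *
f=grab_frame("wrist");np.savez("w4.npz",**f)
cv2.imwrite("pics/w4c.png",cv2.resize(f["img"][0:180,170:390],None,fx=3.3,fy=3.3,interpolation=cv2.INTER_CUBIC)[:,:,::-1])
E
```

```text
time_s: 11.0
ee_pos: [0.3399, 0.1766, 0.1212]
orientation: [[0.833, 0.553, 0.001], [0.553, -0.833, 0.002], [0.002, -0.001, -1.0]]
ft_force: [-0.9, 0.7, -1.7]
finger_gap: 0.0553
t 11.0 p [0.3399 0.1766 0.1212] hd -56.44 D [ 2.4  1.6 -3.2] w [-0.03 -0.12  0.06] F [-0.9  0.7 -1.7] gap 0.0553 q7 [-0.68  0.05  0.1   2.32 -0.01  0.78 -1.56]
C 0.0029 -0.0 0.0032 -0.03 -0.12 0.06;
```

View pics/w4c.png

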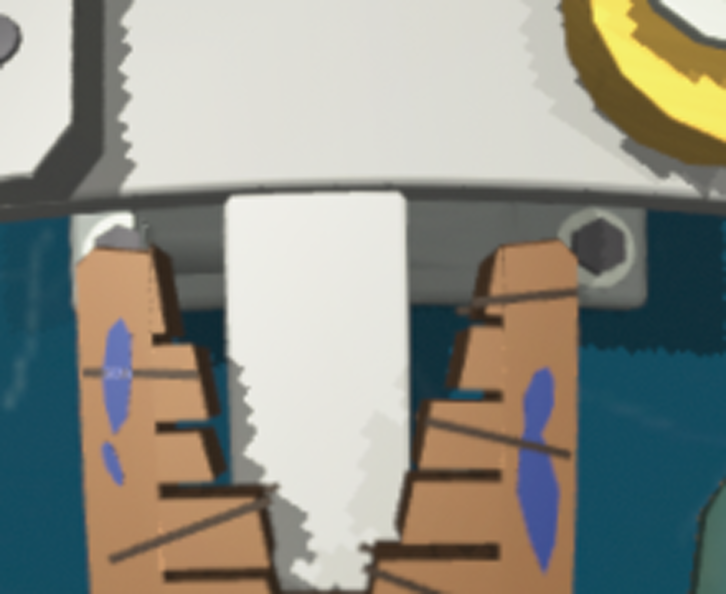

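Run:
```python
from h import *
f=dict(np.load("w4.npz"));s=read_state();p=np.array(s["ee_pos"])[:2];R=np.array(s["orientation"])[:2,:2]
for k,q,z in [("fenTop",(73,20),.124),("fenTop2",(73,122),.124),("fenBot",(103,100),.105),("fenBot2",(103,155),.105),("bedfront",(230,190),.105),("bedfr+",(10,207),.105),("bedfr-",(640,192),.105),("tongL",(225,200),.105),("tongR",(405,195),.105),("tongR2",(408,470),.105),
 ("pinL",(77,290),.1293),("pinL2",(90,560),.1293),("pinR",(578,290),.1293),("pinR2",(575,560),.1293),("endL",(115,248),.1293),("endR",(530,242),.1293),("camlow",(690,163),.105)]:
    w=wray(f,q[0]/3.3+170,q[1]/3.3,z)[:2];print(k,((R.T@(w-p))*1e3).round(1))
```

```text
fenTop [119.9 -31.8]
fenTop2 [106.5 -31.5]
fenBot [114.3 -32. ]
fenBot2 [106.2 -31.9]
bedfront [100.3 -14.5]
bedfr+ [ 99.8 -45.1]
bedfr- [101.7  41.1]
tongL [ 98.9 -15.2]
tongR [99.5  8.8]
tongR2 [61.8  9.4]
pinL [ 85.1 -29.7]
pinL2 [ 53.6 -29. ]
pinR [84.9 26.9]
pinR2 [53.6 27.5]
endL [ 89.7 -25.2]
endR [90.2 21.4]
camlow [106.6  48.5]
```

```bash
python3 -m handwheel '0.6 0 0 0.007 0 0 0;0.6 0 0 0 0 0 0;0.6 0.012 0 0 0 0 0;0.6 0.012 0 0 0 0 0';python3 go.py .3423 .1782 .114 -56.5 1
```

```text
time_s: 11.55
ee_pos: [0.3619, 0.1912, 0.1149]
orientation: [[0.833, 0.553, 0.004], [0.553, -0.833, 0.003], [0.005, -0.001, -1.0]]
ft_force: [-0.3, 0.2, -1.8]
finger_gap: 0.0553
t 11.55 p [0.3619 0.1912 0.1149] hd -56.43 D [-19.6 -13.   -0.9] w [-0.04 -0.29  0.07] F [-0.3  0.2 -1.8] gap 0.0553 q7 [-0.68  0.11  0.1   2.27 -0.02  0.76 -1.56]
C -0.0235 -0.0 0.0008 -0.04 -0.29 0.07;
```

```bash
python3 -m handwheel '0.6 0.01 0 0.001 0 -0.2 0;0.6 0.01 0 0 0 0 0;0.6 0.008 0 0 0 0 0;0.6 0 0 0 0 0 0';python3 go.py .3948 .2130 .114 -56.5 1
```

```text
time_s: 12.05
ee_pos: [0.3891, 0.2094, 0.1144]
orientation: [[0.833, 0.553, 0.003], [0.553, -0.833, 0.002], [0.003, -0.001, -1.0]]
ft_force: [0.3, -0.9, -1.2]
finger_gap: 0.0556
t 12.05 p [0.3891 0.2094 0.1144] hd -56.41 D [ 5.7  3.6 -0.4] w [-0.03 -0.2   0.09] F [ 0.3 -0.9 -1.2] gap 0.0556 q7 [-0.68  0.17  0.1   2.2  -0.03  0.77 -1.55]
C 0.0067 0.0001 0.0004 -0.03 -0.2 0.09;
```

```bash
for i in 1; do python3 -m handwheel '0.6 0.004 0 0 0 0 0;0.6 0.003 0 0 0 0 0;0.6 0.002 0 0 0 0 0;0.6 0 0 0 0 0 0'; done; python3 go.py .3948 .2130 .114 -56.5 1
```

```text
time_s: 12.55
ee_pos: [0.3948, 0.2131, 0.1136]
orientation: [[0.833, 0.553, -0.002], [0.553, -0.833, -0.0], [-0.002, -0.001, -1.0]]
ft_force: [-0.1, -0.5, -0.7]
finger_gap: 0.0555
t 12.55 p [0.3948 0.2131 0.1136] hd -56.41 D [ 0.  -0.1  0.4] w [-0.03  0.09  0.09] F [-0.1 -0.5 -0.7] gap 0.0555 q7 [-0.68  0.18  0.1   2.18 -0.03  0.78 -1.55]
C -0.0 0.0001 -0.0004 -0.03 0.09 0.09;
```

```bash
python3 -m handwheel '0.6 0.003 0 0 0 0 0;0.6 0.003 0 0 0 0 0';python3 go.py .3948 .2130 .114 -56.5 1; python3 -m handwheel '0.6 0.003 0 0 0 0 0;0.6 0.003 0 0 0 0 0';python3 go.py .3948 .2130 .114 -56.5 1
```

```text
time_s: 12.8
ee_pos: [0.395, 0.2131, 0.1129]
orientation: [[0.833, 0.554, -0.013], [0.554, -0.833, -0.008], [-0.016, -0.001, -1.0]]
ft_force: [-7.8, -5.2, 11.5]
finger_gap: 0.0554
t 12.8 p [0.395  0.2131 0.1129] hd -56.37 D [-0.2 -0.1  1.1] w [-0.05  0.89  0.13] F [-7.8 -5.2 11.5] gap 0.0554 q7 [-0.68  0.19  0.1   2.17 -0.03  0.79 -1.54]
C -0.0002 -0.0001 -0.0011 -0.05 0.89 0.13;time_s: 13.05
ee_pos: [0.3951, 0.2131, 0.1128]
orientation: [[0.831, 0.556, -0.025], [0.556, -0.831, -0.016], [-0.03, -0.001, -1.0]]
ft_force: [-7.0, -5.1, 8.6]
finger_gap: 0.055
t 13.05 p [0.3951 0.2131 0.1128] hd -56.22 D [-0.3 -0.1  1.2] w [-0.05  1.71  0.28] F [-7.  -5.1  8.6] gap 0.055 q7 [-0.68  0.2   0.1   2.16 -0.03  0.81 -1.54]
C -0.0003 -0.0001 -0.0012 -0.05 1.71 0.28;
```

```bash
python3 -m handwheel '0.6 0 0 0 0 1.7 0;0.6 0.0005 -0.0025 0 0 0 0;0.6 0 0 0 0 0 0';python3 go.py .3948 .2130 .114 -56.5 1
```

```text
time_s: 13.42
ee_pos: [0.3938, 0.2147, 0.1131]
orientation: [[0.832, 0.555, -0.001], [0.555, -0.832, -0.0], [-0.001, -0.0, -1.0]]
ft_force: [-2.3, -0.6, 0.2]
finger_gap: 0.0551
t 13.43 p [0.3938 0.2147 0.1131] hd -56.27 D [ 1.  -1.7  0.9] w [-0.02  0.05  0.23] F [-2.3 -0.6  0.2] gap 0.0551 q7 [-0.69  0.18  0.1   2.18 -0.03  0.78 -1.55]
C -0.0001 0.0019 -0.0009 -0.02 0.05 0.23;
```

```bash
python3 -m handwheel '0.1 0 0 0 0 0 0;0.1 0 0 0 0 0 0;0.1 0 0 -0.03 0 0 0;0.1 0 0 -0.04 0 0 0;0.1 0 0 -0.04 0 0 0';python3 go.py .3948 .2130 .23 -56.5 1;python3 - <<'E'
from h import *
f=grab_frame("wrist");np.savez("w5.npz",**f)
cv2.imwrite("pics/w5.png",cv2.resize(f["img"],None,fx=1.4,fy=1.4)[:,:,::-1])
E
```

```text
time_s: 14.05
ee_pos: [0.3943, 0.2164, 0.2238]
orientation: [[0.831, 0.556, -0.001], [0.556, -0.831, 0.001], [-0.001, -0.001, -1.0]]
ft_force: [0.5, 0.4, 0.5]
finger_gap: 0.0772
t 14.05 p [0.3943 0.2164 0.2238] hd -56.21 D [ 0.5 -3.4  6.2] w [-0.06  0.03  0.29] F [0.5 0.4 0.5] gap 0.0772 q7 [-0.7   0.02  0.1   2.09 -0.    1.04 -1.57]
C -0.0015 0.0031 -0.0062 -0.06 0.03 0.29;
```

View pics/w5.png

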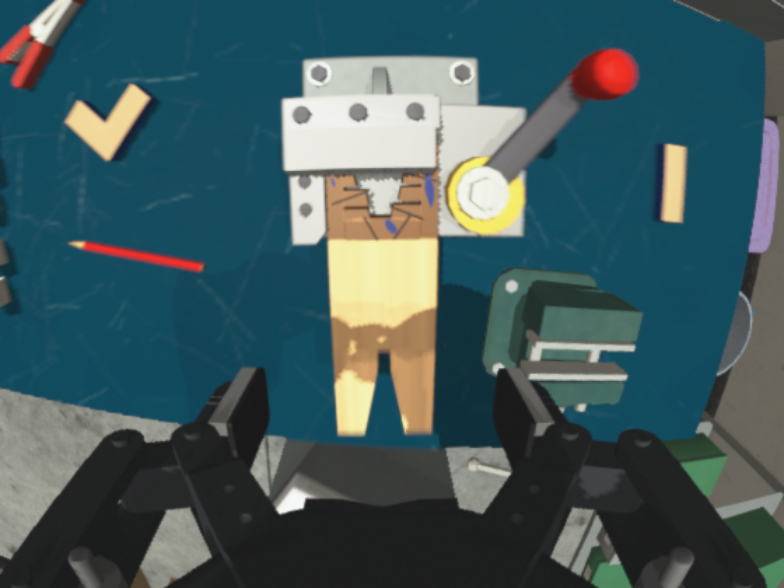

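```bash
python3 - <<'E'
from h import *
f=dict(np.load("w5.npz"));im=f["img"].astype(int);m=((im[...,0]>120)&(im[...,1]<60)&(im[...,2]<60)).astype(np.uint8)
m[:,:300]=0
n,l,st,ce=cv2.connectedComponentsWithStats(m);i=1+st[1:,4].argmax();print(st[i],ce[i],wray(f,*ce[i],.163),"nut",wray(f,484/1.4,192/1.4,.143))
W=[wray(f,a/1.4,b/1.4,.121)[:2] for a,b in [(331,270),(335,435),(438,270),(433,432),(418,434),(350,435)]];print(np.round(W,4))
E
python3 -m handwheel '0.3 0 0 -0.01 0 0 -10;0.3 0 0 0 0 0 -10;0.3 0 0 0 0 0 -10;0.3 0 0 0 0 0 -10;0.3 0 0 0 0 0 -10'; python3 -m handwheel '0.55 0 0 0 0 0 -10;0.55 0 0 0 0 0 -10;0.55 0 0 0 0 0 -10;0.55 0 0 0 0 0 -10;0.55 0 0 0 0 0 -10'; python3 go.py .551 .198 .235 87
```

```text
[420  36  33  32 756] [436.3015873   51.07804233] [0.5518525  0.19864122 0.163     ] nut [0.47149868 0.21053171 0.143     ]
[[0.3942 0.2484]
 [0.3074 0.1924]
 [0.4257 0.2015]
 [0.3426 0.1439]
 [0.3364 0.1507]
 [0.3127 0.1848]]
time_s: 14.72
ee_pos: [0.4018, 0.2224, 0.2441]
orientation: [[0.079, 0.997, 0.019], [0.997, -0.08, 0.016], [0.018, 0.018, -1.0]]
ft_force: [-0.6, -0.2, 0.1]
finger_gap: 0.0601
time_s: 15.35
ee_pos: [0.4042, 0.225, 0.2448]
orientation: [[-0.734, 0.679, 0.025], [0.68, 0.733, 0.021], [-0.004, 0.033, -0.999]]
ft_force: [0.1, 0.6, 0.6]
finger_gap: 0.0383
t 15.35 p [0.4042 0.225  0.2448] hd 47.19 D [146.8 -27.   -9.8] w [  1.71   0.87 -39.81] F [0.1 0.6 0.6] gap 0.0383 q7 [-0.69  0.    0.1   2.06 -0.    1.05  0.23]
C -0.0252 0.0159 0.0026 0.34 0.17 -7.96;C -0.0272 0.0123 0.0024 0.34 0.17 -7.96;C -0.0286 0.0084 0.0023 0.34 0.17 -7.96;C -0.0295 0.0044 0.0021 0.34 0.17 -7.96;C -0.0298 0.0003 0.002 0.34 0.17 -7.96
```

```bash
python3 -m handwheel '0.55 -0.025 0.016 0.002 0.3 0.2 -8;0.55 -0.027 0.012 0.002 0.3 0.2 -8;0.55 -0.029 0.008 0.002 0.3 0.2 -8;0.55 -0.029 0.004 0.002 0.3 0.2 -8;0.55 -0.029 0 0.002 0.3 0.2 -8'; python3 -m handwheel '0.55 0 0 0 0 0 0'; python3 go.py .551 .198 .195 83
```

```text
time_s: 15.98
ee_pos: [0.5541, 0.203, 0.2368]
orientation: [[-1.0, 0.018, 0.004], [0.018, 1.0, 0.009], [-0.004, 0.009, -1.0]]
ft_force: [-0.7, 1.3, -0.4]
finger_gap: 0.0384
time_s: 16.1
ee_pos: [0.5565, 0.2022, 0.2365]
orientation: [[-1.0, 0.021, 0.006], [0.021, 1.0, 0.008], [-0.006, 0.008, -1.0]]
ft_force: [0.3, 0.0, 0.6]
finger_gap: 0.0384
t 16.1 p [0.5565 0.2022 0.2365] hd 88.8 D [ -5.5  -4.2 -41.5] w [0.5  0.32 5.8 ] F [0.3 0.  0.6] gap 0.0384 q7 [-0.54  0.28  0.15  1.76 -0.05  1.1   1.18]
C 0.0056 -0.0046 0.0414 0.5 0.32 5.8;
```

```bash
python3 -m handwheel '0.55 0.0055 -0.0045 0 0.5 0.3 6;0.55 0 0 0.02 0 0 0;0.55 0 0 0.01 0 0 0;0.55 0 0 0 0 0 0'; python3 go.py .551 .198 .153 83
```

```text
time_s: 16.6
ee_pos: [0.5493, 0.2002, 0.2057]
orientation: [[-0.991, 0.131, 0.0], [0.131, 0.991, 0.002], [0.0, 0.002, -1.0]]
ft_force: [0.5, -0.4, -0.6]
finger_gap: 0.0387
t 16.6 p [0.5493 0.2002 0.2057] hd 82.5 D [  1.7  -2.2 -52.7] w [ 0.13 -0.01 -0.5 ] F [ 0.5 -0.4 -0.6] gap 0.0387 q7 [-0.56  0.3   0.16  1.8  -0.06  1.04  1.07]
C -0.001 -0.0011 0.0263 0.07 -0.0 -0.25;C -0.001 -0.001 0.0263 0.07 -0.0 -0.25;
```

```bash
python3 -m handwheel '0.55 -0.002 -0.002 0.02 0 0 0;0.55 0 0 0.02 0 0 0;0.55 0 0 0.011 0 0 0;0.55 0 0 0 0 0 0'; python3 go.py .551 .198 .153 83
```

```text
time_s: 17.1
ee_pos: [0.5524, 0.2003, 0.1566]
orientation: [[-0.991, 0.13, 0.005], [0.13, 0.991, 0.006], [-0.004, 0.006, -1.0]]
ft_force: [0.7, -0.9, 0.1]
finger_gap: 0.0382
t 17.1 p [0.5524 0.2003 0.1566] hd 82.53 D [-1.4 -2.3 -3.6] w [ 0.36  0.25 -0.47] F [ 0.7 -0.9  0.1] gap 0.0382 q7 [-0.55  0.36  0.16  1.84 -0.07  0.94  1.08]
C 0.0011 -0.0025 0.0036 0.36 0.25 -0.47;
```

```bash
python3 -m handwheel '0.55 0.001 -0.013 0.002 0 0 8;0.55 0.001 -0.012 0 0 0 8.5;0.55 0.001 -0.012 0 0 0 8.5;0.55 0.001 -0.012 0 0 0 8.5;0.55 0 0 0 0 0 0'
python3 - <<'E'
import numpy as np
for a in (50,45,40,12,8,4,0,-4):
    q=np.radians(a-90);print(a,round(.471+.0805*np.cos(q),4),round(.2105+.0805*np.sin(q),4))
E
python3 go.py .5279 .1536 .153 45
```

```text
time_s: 17.73
ee_pos: [0.5364, 0.161, 0.16]
orientation: [[-0.745, 0.666, 0.017], [0.667, 0.745, 0.015], [-0.003, 0.023, -1.0]]
ft_force: [0.5, -0.3, 0.6]
finger_gap: 0.0382
50 0.5327 0.1588
45 0.5279 0.1536
40 0.5227 0.1488
12 0.4877 0.1318
8 0.4822 0.1308
4 0.4766 0.1302
0 0.471 0.13
-4 0.4654 0.1302
t 17.73 p [0.5364 0.161  0.16  ] hd 48.19 D [-8.5 -7.4 -7. ] w [1.31 0.12 3.19] F [ 0.5 -0.3  0.6] gap 0.0382 q7 [-0.6   0.3   0.28  1.92 -0.11  0.91  0.57]
C 0.0014 -0.0113 0.0068 1.31 0.12 3.19;
```

```bash
python3 -m handwheel '0.55 0.004 -0.011 0.006 1.3 0 7;0.55 0.001 -0.012 0 0 0 8.5;0.55 0.001 -0.012 0 0 0 8.5;0.55 0.001 -0.012 0 0 0 8.5;0.55 0 0 0 0 0 0'; 
python3 go.py .4822 .1308 .153 8
```

```text
time_s: 18.35
ee_pos: [0.5029, 0.1432, 0.1597]
orientation: [[-0.269, 0.963, 0.021], [0.963, 0.269, 0.006], [0.0, 0.022, -1.0]]
ft_force: [0.2, -0.2, -0.3]
finger_gap: 0.0386
t 18.35 p [0.5029 0.1432 0.1597] hd 15.62 D [-20.7 -12.4  -6.7] w [ 1.24 -0.1   7.62] F [ 0.2 -0.2 -0.3] gap 0.0386 q7 [-0.69  0.24  0.38  2.01 -0.11  0.89  0.01]
C -0.0063 -0.0234 0.0062 1.24 -0.1 7.62;
```

```bash
python3 -m handwheel '0.55 -0.005 -0.012 0.005 1.2 0 2;0.55 -0.002 -0.008 0.002 0 0 3;0.55 0 0 0 0 0 0'; 
python3 go.py .4766 .1302 .153 4 2
```

```text
time_s: 18.73
ee_pos: [0.4877, 0.1325, 0.1538]
orientation: [[-0.188, 0.982, 0.004], [0.982, 0.188, 0.003], [0.002, 0.004, -1.0]]
ft_force: [0.5, 0.1, -0.0]
finger_gap: 0.0385
t 18.73 p [0.4877 0.1325 0.1538] hd 10.86 D [-11.1  -2.3  -0.8] w [ 0.25 -0.13  6.86] F [ 0.5  0.1 -0. ] gap 0.0385 q7 [-0.7   0.23  0.39  2.04 -0.11  0.89 -0.06]
C -0.0001 -0.0057 0.0004 0.12 -0.06 3.43;C -0.0004 -0.0057 0.0004 0.12 -0.06 3.43;
```

```bash
python3 -m handwheel '0.55 0 -0.006 0 0 0 3.5;0.55 0 -0.004 0 0 0 3.5'; python3 go.py .471 .13 .153 0 1;python3 -m handwheel '0.55 0 -0.004 0 0 0 2;0.55 0 -0.003 0 0 0 2'; 
python3 go.py .471 .13 .153 0 1
```

```text
time_s: 18.98
ee_pos: [0.4791, 0.1312, 0.1539]
orientation: [[-0.067, 0.998, 0.006], [0.998, 0.067, 0.003], [0.003, 0.006, -1.0]]
ft_force: [1.7, 0.4, -1.3]
finger_gap: 0.0385
t 18.98 p [0.4791 0.1312 0.1539] hd 3.85 D [-8.1 -1.2 -0.9] w [ 0.33 -0.17  3.85] F [ 1.7  0.4 -1.3] gap 0.0385 q7 [-0.72  0.21  0.41  2.06 -0.11  0.88 -0.18]
C -0.0006 -0.0082 0.0008 0.33 -0.17 3.85;time_s: 19.23
ee_pos: [0.4739, 0.1308, 0.1539]
orientation: [[0.002, 1.0, 0.009], [1.0, -0.002, 0.003], [0.003, 0.009, -1.0]]
ft_force: [3.9, 0.5, -2.3]
finger_gap: 0.0385
t 19.23 p [0.4739 0.1308 0.1539] hd -0.09 D [-2.9 -0.8 -0.9] w [ 0.51 -0.17 -0.09] F [ 3.9  0.5 -2.3] gap 0.0385 q7 [-0.73  0.2   0.42  2.08 -0.1   0.88 -0.26]
C -0.0008 -0.0029 0.0009 0.51 -0.17 -0.09;
```

```bash
python3 -m handwheel '0.55 0 -0.005 0 0 0 2;0.55 0 -0.005 0 0 0 2'; python3 go.py .471 .13 .153 -4 1;python3 -m handwheel '0.55 0 -0.005 0 0 0 2;0.55 0 -0.005 0 0 0 2'; 
python3 go.py .471 .13 .153 -6 1
```

```text
time_s: 19.48
ee_pos: [0.4693, 0.1309, 0.1545]
orientation: [[0.07, 0.997, 0.021], [0.998, -0.07, 0.003], [0.005, 0.021, -1.0]]
ft_force: [7.7, 0.0, -5.5]
finger_gap: 0.0383
t 19.48 p [0.4693 0.1309 0.1545] hd -4.04 D [ 1.7 -0.9 -1.5] w [ 1.18 -0.27 -0.04] F [ 7.7  0.  -5.5] gap 0.0383 q7 [-0.75  0.18  0.42  2.1  -0.09  0.86 -0.34]
C -0.0008 0.0017 0.0015 1.18 -0.27 -0.04;time_s: 19.73
ee_pos: [0.4681, 0.1316, 0.156]
orientation: [[0.139, 0.989, 0.04], [0.99, -0.14, 0.004], [0.01, 0.039, -0.999]]
ft_force: [9.5, -0.2, -6.3]
finger_gap: 0.0386
t 19.73 p [0.4681 0.1316 0.156 ] hd -8.03 D [ 2.9 -1.6 -3. ] w [ 2.26 -0.53 -2.02] F [ 9.5 -0.2 -6.3] gap 0.0386 q7 [-0.76  0.16  0.43  2.11 -0.08  0.84 -0.43]
C -0.0012 0.0029 0.0031 2.26 -0.53 -2.02;
```

```bash
python3 -m handwheel '0.55 -0.001 -0.005 0.002 1.5 0 -1;0.55 0 -0.006 0.001 1 0 -1'; python3 go.py .467 .13 .153 -6 1;python3 -m handwheel '0.55 0 -0.006 0 1 0 0;0.55 0 -0.006 0 1 0 0'; 
python3 go.py .467 .13 .153 -6 1
```

```text
time_s: 19.98
ee_pos: [0.4671, 0.1308, 0.156]
orientation: [[0.102, 0.995, 0.017], [0.995, -0.102, 0.011], [0.012, 0.016, -1.0]]
ft_force: [10.1, -2.4, -5.6]
finger_gap: 0.0386
t 19.98 p [0.4671 0.1308 0.156 ] hd -5.86 D [-0.1 -0.8 -3. ] w [ 0.9  -0.71  0.15] F [10.1 -2.4 -5.6] gap 0.0386 q7 [-0.75  0.17  0.43  2.1  -0.1   0.87 -0.36]
C -0.0009 -0.0001 0.003 0.9 -0.71 0.15;time_s: 20.23
ee_pos: [0.4665, 0.1305, 0.158]
orientation: [[0.101, 0.995, 0.006], [0.995, -0.101, 0.015], [0.015, 0.005, -1.0]]
ft_force: [10.6, -0.8, -6.6]
finger_gap: 0.0381
t 20.23 p [0.4665 0.1305 0.158 ] hd -5.79 D [ 0.5 -0.5 -5. ] w [ 0.26 -0.87  0.21] F [10.6 -0.8 -6.6] gap 0.0381 q7 [-0.74  0.18  0.43  2.09 -0.11  0.88 -0.35]
C -0.0005 0.0006 0.005 0.26 -0.87 0.21;
```

```bash
python3 -m handwheel '0.55 0 -0.008 0.003 0 0 0;0.55 0 -0.009 0.002 0 0 0'; python3 go.py .467 .13 .153 -6 1;python3 -m handwheel '0.55 0 -0.011 0.001 0 0 0;0.55 0 -0.011 0.001 0 0 0'; 
python3 go.py .467 .13 .153 -6 1
```

```text
time_s: 20.48
ee_pos: [0.4652, 0.1303, 0.1575]
orientation: [[0.101, 0.994, 0.039], [0.995, -0.102, 0.016], [0.02, 0.037, -0.999]]
ft_force: [13.3, -3.4, -6.0]
finger_gap: 0.0385
t 20.48 p [0.4652 0.1303 0.1575] hd -5.84 D [ 1.8 -0.3 -4.5] w [ 2.12 -1.13  0.18] F [13.3 -3.4 -6. ] gap 0.0385 q7 [-0.76  0.15  0.43  2.12 -0.09  0.84 -0.38]
C -0.0002 0.0017 0.0046 2.12 -1.13 0.18;time_s: 20.72
ee_pos: [0.4611, 0.1299, 0.1589]
orientation: [[0.102, 0.992, 0.078], [0.994, -0.103, 0.017], [0.025, 0.076, -0.997]]
ft_force: [19.8, -2.4, -9.9]
finger_gap: 0.0386
t 20.73 p [0.4611 0.1299 0.1589] hd -5.95 D [ 5.9  0.1 -5.9] w [ 4.33 -1.42  0.1 ] F [19.8 -2.4 -9.9] gap 0.0386 q7 [-0.77  0.12  0.43  2.15 -0.05  0.8  -0.42]
C 0.0005 0.0054 0.0064 4.33 -1.42 0.1;
```

```bash
python3 -m handwheel '0.55 0 0.005 0 2 -1 0;0.55 0 0.003 0 2 0 0;0.55 0 0 0 0 0 0'; python3 go.py .472 .13 .2 -6 1
```

```text
time_s: 21.1
ee_pos: [0.471, 0.1283, 0.1601]
orientation: [[0.099, 0.995, 0.006], [0.995, -0.099, 0.006], [0.006, 0.006, -1.0]]
ft_force: [0.4, -0.7, 0.7]
finger_gap: 0.0384
t 21.1 p [0.471  0.1283 0.1601] hd -5.71 D [ 1.   1.7 39.9] w [ 0.33 -0.37  0.29] F [ 0.4 -0.7  0.7] gap 0.0384 q7 [-0.74  0.18  0.43  2.08 -0.1   0.89 -0.35]
C 0.002 0.001 -0.0399 0.33 -0.37 0.29;
```

Free of contact. Now I'll raise the tool and look.

```bash
python3 -m handwheel '0.55 0 0 -0.03 0 0 0;0.55 0 0 -0.04 0 0 0;0.55 0 0 -0.03 0 0 0;0.55 -0.02 0 0 0 0 0;0.55 0 0 0 0 0 0'
python3 - <<'E'
from h import *
s=read_state();print(s["ee_pos"],s["ft_force"])
f=grab_frame("wrist");np.savez("w6.npz",**f)
cv2.imwrite("pics/w6.png",cv2.resize(f["img"],None,fx=1.4,fy=1.4)[:,:,::-1])
im=f["img"].astype(int);m=((im[...,0]>120)&(im[...,1]<60)&(im[...,2]<60)).astype(np.uint8)
n,l,st,ce=cv2.connectedComponentsWithStats(m);i=1+st[1:,4].argmax();k=wray(f,*ce[i],.165)[:2];print(st[i],k)
d=k-np.array([.471,.2105]);print("lever rad",np.radians(33.7-35)-np.arctan2(d[1],d[0]))
E
```

```text
time_s: 21.72
ee_pos: [0.4639, 0.1054, 0.2589]
orientation: [[0.095, 0.995, -0.002], [0.995, -0.095, 0.0], [0.0, -0.002, -1.0]]
ft_force: [-0.7, -0.2, -0.2]
finger_gap: 0.0383
[0.46385872 0.10539116 0.25885982] [-0.70146286 -0.20177951 -0.20017674]
[263 169  31  31 663] [0.47035387 0.13106029]
lever rad 1.5562404289361322
```

View pics/w6.png

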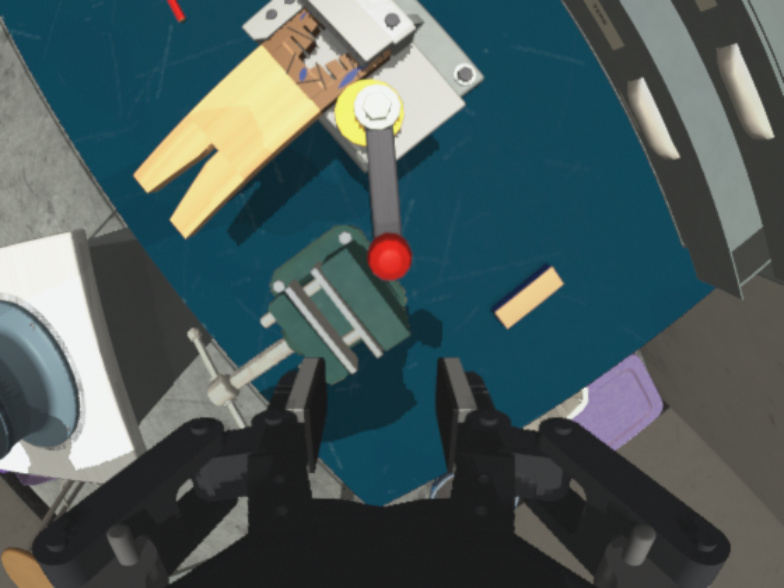

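The wrist view shows the lever swung past its original angle, the pin straight with its clean mouth out (end centre at about (160,207)) and the dark end at the stop. One numeric check of how far home it is, using the top camera before and after.

Run:
```python
from h import *
f=dict(np.load("w6.npz"));a=np.radians(33.7);u=np.array([np.cos(a),np.sin(a)]);n=np.array([-u[1],u[0]])
piv=wray(f,376/1.4,104/1.4,.143)[:2];o=piv+.049*n
for q in [(134,177),(148,193),(170,220),(187,238)]:
    w=wray(f,q[0]/1.4,q[1]/1.4,.121)[:2];print(w.round(4),"stand",((w-o)@u*1e3).round(1),((w-o)@n*1e3).round(1))
g=grab_frame("top");b=cv2.imread("pics/top0.png")[:,:,::-1]
for im in (b,g["img"]):
    h=cv2.cvtColor(np.ascontiguousarray(im),cv2.COLOR_RGB2HSV);m=((h[...,0]<28)&(h[...,1]>60)&(h[...,2]>70)).astype(np.uint8);m[:, :295]=0;m[:,365:]=0;m[:205]=0;m[285:]=0
    k,l,st,_=cv2.connectedComponentsWithStats(m);i=1+st[1:,4].argmax();ys,xs=np.nonzero(l==i)
    P=np.array([ray(g,x,y,.121)[:2] for x,y in zip(xs,ys)]);s=P@u;t=P@n;e=np.sort(s)
    print(st[i],"out end along u",e[:3].round(4),"edges n",np.percentile(t[s<e[0]+.06],[2,98]).round(4),xs[ys.argmax()],ys.max())
cv2.imwrite("pics/t9.png",cv2.resize(g["img"][150:300,250:420],None,fx=4,fy=4)[:,:,::-1])
```

```text
[0.3125 0.193 ] stand -141.8 24.3
[0.3215 0.1809] stand -141.1 9.2
[0.3346 0.1612] stand -141.1 -14.5
[0.3446 0.1481] stand -140.0 -30.9
[319 242  34  30 303] out end along u [0.3667 0.3671 0.3672] edges n [-0.0692 -0.0129] 335 271
[ 303  215   50   58 1018] out end along u [0.3642 0.3645 0.3646] edges n [-0.068  -0.0125] 335 272
```

View pics/t9.png

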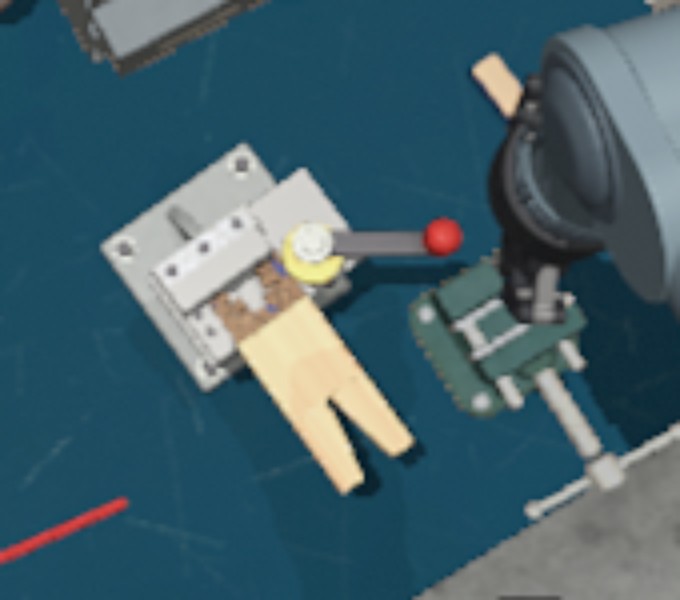

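```bash
python3 -c "
from workcell import *
print(finish_job(),read_state()['time_s'])"
```

```text
the job is handed in; nothing more can be done
the job is handed in; nothing more can be done
```

The pin is turned round and clamped in the stand with its clean mouth facing out, and the job is handed in. I swung the lever open, drew the pin out and turned it half round. I then slid it in until it met the back stop (about 9 N of contact, after the 66 mm of travel I had measured to the stop), released it, and swung the lever back, pushing with up to about 20 N at the knob.

**Last checks:**
- **Lever:** it reads about 1.56 rad. That is past the 1.4 rad where the eccentric meets the pin, and slightly past where it stood at the start.
- **Pin position:** the wrist camera puts the clean end at about x = −141 mm of the stand, against −140 wanted. The top camera, compared with the start, puts it 2.5 mm further out. That is about one pixel, and the old end was ragged, so I took it as measurement error and did not adjust. I had no closer check that the pin sits fully against the stop after clamping.
- **Robot and time:** the gripper was clear of everything, with a wrist force of about 0.7 N or less on each axis. The last clock reading was about 21.7 s.
- **Letters and red clamp:** the arm never went down near them, but I did not measure their positions again at the end.

When I opened the lever, the pin came loose and twisted about 11° in its channel, so I gripped it at that angle and drew it out along its own length.

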